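# Fasten the filter cover's open quarter-turn stud

### The arm

A 6-joint arm with a two-finger parallel gripper is mounted at the origin on a cart in front of the work surface, level with it; the furniture and walls round the work are solid. World frame = base frame: x ahead of the robot, y to its left, z up, the work surface at z = 0. Lengths are in mm, angles in rad, forces in N, time in s.
With the tool pointing down it reaches from about 275 to 1000 mm from the base axis. Payload 8.4 kg.
Tool frame: the origin (TCP) lies between the finger pads; the fingertips stand 22 mm ahead of it and the grasp point (between the pads) lies 3 mm ahead of it (r.nose_length is the z of the fingertips in the tool frame, in mm); z points along the fingers, y is the line along which they close (so a half turn about z gives the same grasp; the last joint's range is limited). The gripper opens to 85 mm and grips with 20 to 120 N. Pads are 22 mm wide; open, the fingers measure 114 mm over their backs; the gripper's body (76 mm by 85 mm) begins 54 mm behind the grasp point. The pads swing forward as they close: fully open they stand 13 mm farther back than shut.
Start: joints at [-1.329, 0.353, 1.633, -0, 1.155, -0.002], TCP at [150.868, -606.52, 253.281] pointing down, gripper open.
Joint ranges: [-2.63, 2.63], [-0.92, 2.1], [0.06, 2.66], [-1.3, 4.44], [0, 2.69], [-3.02, 3.02]. Speed limits (rad/s): [2.22, 2.22, 2.79, 3.14, 3.14, 3.14].

### API

Orientations are given as [roll, pitch, yaw] about the fixed x, y, z axes, in that order (R = Rz(yaw) Ry(pitch) Rx(roll)).
In Python, from rig import r, cams, ticket gives the robot as it stands (r), with the cameras (cams) and the job (ticket).
- The arm moves only by the shell command python3 steer.py 'ROWS' [FORCE]. ROWS is a JSON list of rows, 1 to 5 of them, each an object with the fields drx, dry, drz (a rotation vector in parts of the range, where 1.0 means 60 degrees), sx, sy, sz (the shift in fractions of the full range, 1 being 300 mm), aperture (the opening from 0.0 (shut) to 1.0 (fully open)); a field left out counts as zero (the opening has to be given); each row shifts and turns the commanded pose from where the row before left it, along the tool's axes as they then stand; what a row does not reach is not made up. A row lasts 1/12 s, in which the tool goes at most 41.7 mm and 0.125 rad, less where a joint would pass 70% of its speed; a pose out of reach is approached as far as the arm can. The fingers move at their own pace and stop on an object; FORCE is the grip in N (left out, the last holds). Time passes only in rows, so rows that do not move let the fingers close. It prints the time, the measured TCP pose, the force, the opening and the grip force at its end. No shift or turn number may pass 1 either way. Input that does not fit is refused with a message, and nothing moves.
- r.sense(): the state, without advancing time (a new reading comes with each control period).
- cams.grab_frame(name): name is "scene" or "top" or "wrist"; returns the picture (384x512x3 uint8, red, green, blue); there is no depth.
- cams.camera_params(name): a dict with "fx", "fy", "cx", "cy" (pixels), "rvec" (rotation vector, rad) and "tvec" (3), from world to camera coordinates, as OpenCV has them. Camera axes: x right, y down, z forward; pixel columns grow to the right and rows downward; lengths in mm; the calibration is good to about 2 mm. The wrist camera is an equidistant fisheye: a pixel r from the principal point sees the ray r / f radians off the axis. A picture is of the moment at which its call begins: read the wrist's pose just before it. camera_params takes no time and is no camera call; for the wrist camera it gives the pose at the moment of the call.
- ticket.sign_off(): hands the job in; it is judged then, once.
The state is a dict: "clock": time; "qpos": joint angles; "qvel": joint speeds; "joint_efforts": joint torques, N m; "eef_pos": TCP position; "tcp_rot": TCP orientation; "contact_force": force on the tool from outside, world axes, zero at the start; "wrist_torque": the same for the moment, N m; "opening": opening from 0.0 (shut) to 1.0 (fully open); "grasp_force": force on a finger pad.
Only numpy, scipy, OpenCV 4.12 (cv2) and the standard library are available. Lean on these libraries where they do the work, as an engineer would, in place of code of your own. Each camera call takes 0.05 s, during which the arm holds its last target. There are 200 camera calls.

### The job

One of the two slotted quarter-turn studs on the water-filter unit's cover is still open and stands higher than the other. Take the stud key from its wooden stand, set its blade in that stud's slot, press the stud in and turn it clockwise a quarter turn until it springs into its catch, without forcing it and without turning it by hand. Then stand the key back in its stand and leave everything else where it is.

Things in the scene. Friction and masses are not known exactly. Their poses are not given: they have to be found in the camera images.
- unit: White water-filter unit, 90 x 200 x 45 mm (x, y, z), with an aluminium cover on top, fixed. Origin: centre of its underside; z up. Two slotted steel studs stand on the cover on the unit's centre line, 55 mm either side of its middle along its y; which one is open changes. The open stud stands 10 mm above its ring, the fastened one 5.5 mm.
- bush: Dark steel ring (bush) round the OPEN stud, outer diameter 47 mm, inner 36 mm, 7 mm high, fixed on the cover. Origin: on the stud's vertical axis, at the cover's top; axes parallel to the unit's.
- stud_axis (a point): Centre of the OPEN stud's top before it is pressed (fixed point on its axis, 17 mm above the cover). The stud is a 30 mm disc; straight across its top runs a slot, open at both ends, 5.5 mm wide, 6 mm deep, chamfered 1 mm. Slot angle, counter-clockwise from the unit's x axis: 45 degrees, less stud_turn, and up to 20 degrees more or less that no pose shows: see it, or feel where the blade drops in.
- stud_press (a joint): How far the open stud is pressed in, m: 0 standing proud, 0.010 at the hard bottom (top level with the ring). A spring pushes it out with 3 N at 0 and 12 N at 0.010. Below a press of 0.008 it cannot be turned past about 0.3 rad; in its catch it springs back up to about 0.0055 and cannot turn back unless pressed again.
- stud_turn (a joint): Clockwise turn (from above) of the open stud in its spring clip, rad: 0 to 0.1 at the start, 1.57 in its catch, hard stop at 1.68; do not drive it on against a stop. It turns with a light friction of about 0.05 N m.
- key: Stud key, loose, 73 mm tall, 0.12 to 0.18 kg, blade down. Origin: middle of the blade's tip; z up its axis. Steel blade 22 mm wide (x), 3 mm thick (y), tapered tip, to z = 9 mm; shank 12 mm diameter to z = 24; collar 40 mm diameter to z = 29; flat black grip 40 mm wide (x), 14 mm thick (y), to z = 73, in the blade's plane: grasp it across its thickness near z = 55.
- stand: Wooden stand of the key, block 60 x 60 x 36 mm, fixed, with a round well of 28 mm diameter, 30 mm deep, in the middle of its top. Origin: centre of its underside. The key stands in the well with its collar on the block's top, its origin 12 mm above this origin, at any angle about the vertical.
- tin: Bystander: green spice tin, 57 mm across, 68 mm tall, loose, left of the unit. Origin: centre of its underside.
- jug: Bystander: yellow cream jug, 67 x 103 x 85 mm, loose, right of the unit. Origin: at its underside.
- candle: Bystander: tea light, 38 mm across, 15 mm high, loose, beside the stand. Origin: centre of its underside.
- jar: Bystander: jam jar, 65 mm across, 94 mm tall, loose, behind the unit. Origin: centre of its underside.
- mill: Bystander: dark pepper mill, 58 mm across, 170 mm tall, loose, at the back. Origin: centre of its underside.

How it is judged:
By the outcome, as a careful person would: the job done as asked, in the order asked, and still so for the second after the job is handed in, with the robot touching nothing.
It also fails if it takes over 64 s, if anything falls off the work surface, if the arm or the gripper's body presses on something with over 40 N, if the wrist force passes 120 N, or if a joint passes its speed limit or range.

## Working session

There is one attempt and no reset: what is moved stays moved. The work goes in short steps, Python scripts to look and compute and a shell command to move; the robot and the scene stay as the last step left them, time stands still between calls to the robot, and variables do not carry over. Pictures are saved under pics/ and viewed, at most 10 in all, crops included, and the job is handed in when it is done.

```bash
ls; mkdir -p pics; python3 - <<'E'
from rig import r, cams, ticket
import cv2,numpy as np
s=r.sense();print(s['clock'],s['eef_pos'],s['tcp_rot'],s['opening'])
ims=[]
for n in ("scene","top"):
    im=cams.grab_frame(n);cv2.imwrite(f"pics/{n}0.png",im[...,::-1]);p=cams.camera_params(n);print(n,p)
    cv2.imwrite(f"pics/{n}0b.png",cv2.resize(im[...,::-1],(800,600),interpolation=cv2.INTER_CUBIC))
E
```

```text
pics
rig.py
steer.py
0.0 [ 150.76409118 -606.09608453  252.55888275] [-3.14020480e+00 -1.52964204e-05  2.43781775e-01] 0.9943005899988947
scene {'fx': 470.9000365465605, 'fy': 470.9000365465605, 'cx': 246.76136034260918, 'cy': 186.5268510654293, 'rvec': array([ 0.69347081, -2.63684268,  1.10126669]), 'tvec': array([ 530.12064398,  253.65644405, 1217.03209376])}
top {'fx': 460.44029855256656, 'fy': 460.44029855256656, 'cx': 257.67367995582754, 'cy': 189.7214636405552, 'rvec': array([ 2.13196834, -2.19040216,  0.14207761]), 'tvec': array([ -16.07839175,  629.8679394 , 1412.00121703])}
```

View pics/scene0b.png

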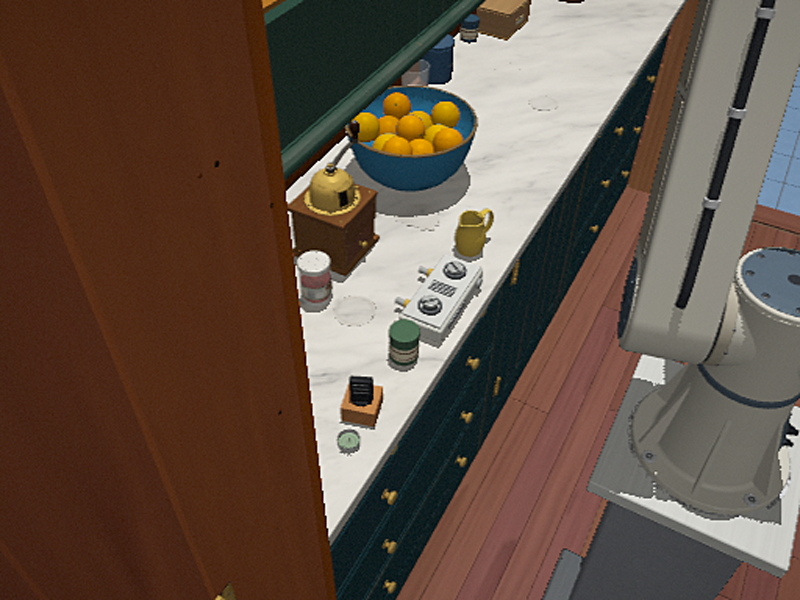

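View pics/top0b.png

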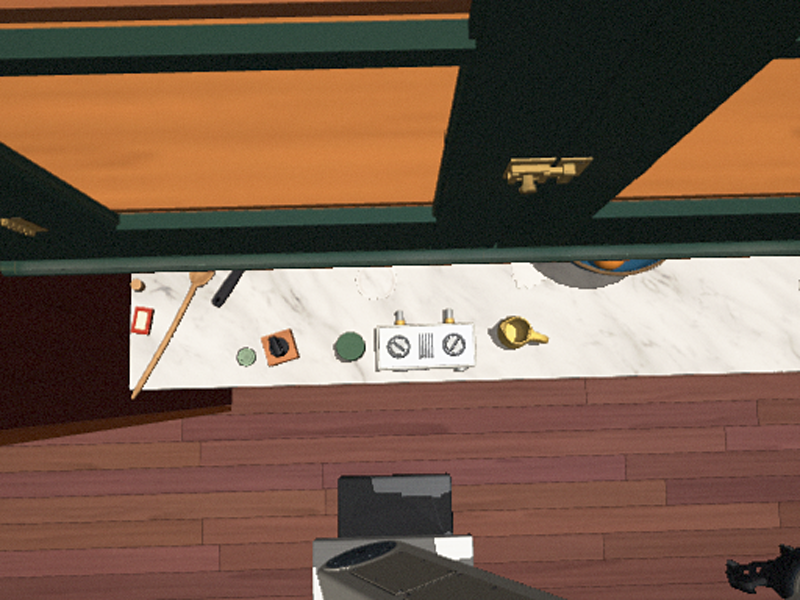

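The scene view shows the stand and key near (361,395), the studs near (430,304) and (455,268). In the top view the stand is near (280,347), and the studs near (399,346) and (454,345). I'll triangulate these and enlarge.

```bash
cat > h.py <<'E'
import numpy as np,cv2
from scipy.spatial.transform import Rotation as R
from scipy.optimize import least_squares
from rig import r, cams, ticket
def ray(n,uv,p=None):
    p=p or cams.camera_params(n); M=R.from_rotvec(p['rvec']).as_matrix()
    a=np.array([(uv[0]-p['cx'])/p['fx'],(uv[1]-p['cy'])/p['fy']])
    if n=='wrist':
        t=np.hypot(*a); d=np.r_[a/t*np.sin(t),np.cos(t)] if t>1e-9 else np.array([0,0,1.])
    else: d=np.r_[a,1]
    return -M.T@p['tvec'], M.T@d/np.linalg.norm(d)
def atz(n,uv,z,p=None):
    c,d=ray(n,uv,p); return c+d*(z-c[2])/d[2]
def proj(n,P,p=None):
    p=p or cams.camera_params(n); q=R.from_rotvec(p['rvec']).apply(np.atleast_2d(P))+p['tvec']
    if n=='wrist':
        h=np.hypot(q[:,0],q[:,1]);t=np.arctan2(h,q[:,2]);a=q[:,:2]/np.maximum(h,1e-9)[:,None]*t[:,None]
    else: a=q[:,:2]/q[:,2:]
    return a*[p['fx'],p['fy']]+[p['cx'],p['cy']]
def tri(rays):
    A=sum(np.eye(3)-np.outer(d,d) for c,d in rays);b=sum((np.eye(3)-np.outer(d,d))@c for c,d in rays)
    return np.linalg.solve(A,b)
E
python3 - <<'E'
from h import *
k=1/1.5625
for nm,s,t,z in [('studL',(430,304),(399,346),55),('studR',(455,268),(454,345),55),('keytop',(361,379),(277,345),85),('standtop',(361,400),(280,347),36),('candle',(348,440),(246,356),15),('tin',(404,330),(349,347),68),('mill',(0,0),(0,0),0)][:-1]:
    s=np.array(s)*k;t=np.array(t)*k
    print(nm,tri([ray('scene',s),ray('top',t)]).round(),atz('top',t,z).round(),atz('scene',s,z).round())
p=cams.camera_params('wrist');print(p, -R.from_rotvec(p['rvec']).as_matrix().T@p['tvec'])
a=cv2.imread('pics/scene0.png')[155:300,200:330];b=cv2.imread('pics/top0.png')[190:250,140:320]
cv2.imwrite('pics/c1.png',np.vstack([cv2.resize(b,(800,267),interpolation=cv2.INTER_CUBIC),cv2.copyMakeBorder(cv2.resize(a[:80],(540,332),interpolation=cv2.INTER_CUBIC),0,0,0,260,0)]))
E
```

```text
studL [528. -24.  48.] [529. -23.  55.] [524. -18.  55.]
studR [ 528. -132.   53.] [ 528. -132.   55.] [ 526. -130.   55.]
keytop [535. 214.  78.] [535. 213.  85.] [532. 218.  85.]
standtop [535. 217.  24.] [534. 215.  36.] [530. 224.  36.]
candle [518. 288.   9.] [519. 287.  15.] [515. 291.  15.]
tin [529.  75.  69.] [529.  75.  68.] [529.  74.  68.]
{'fx': 297.3186396354542, 'fy': 297.3186396354542, 'cx': 256.09025948565784, 'cy': 195.35171851419335, 'rvec': array([-2.26988617,  1.77445644,  0.28352947]), 'tvec': array([-623.68647209,  -40.54225167,  379.39121419])} [ 227.10207783 -586.86992078  372.25599442]
```

View pics/c1.png

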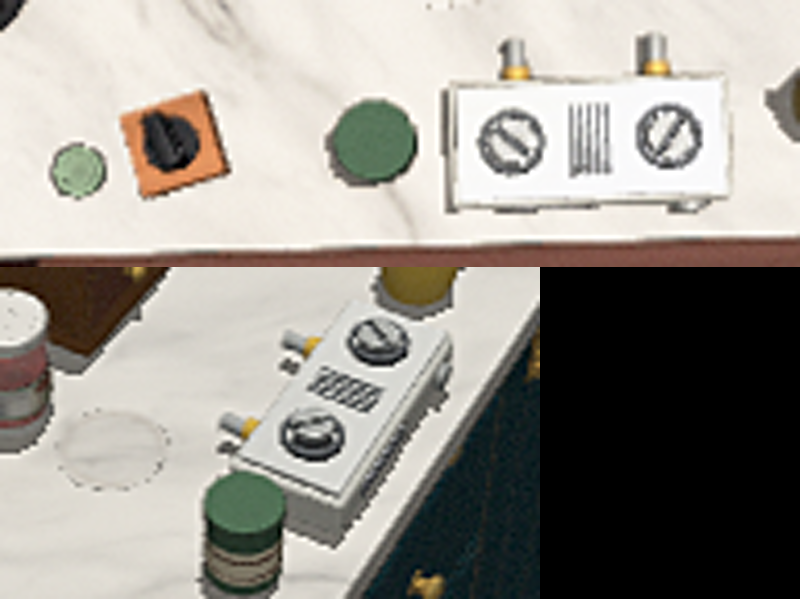

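The crop shows the left stud's slot (pixel 510,140) running at about +45°, so it is the open one (y≈-23). The right stud's slot at (670,137) runs at about -45°, so that one is fastened. The key grip at (172,140) also lies at about 45°. Next I'll move towards the unit for wrist views.

Units first: shifts go in shares of 300 mm and turns go in shares of 60 degrees. So -30.8 mm is -0.1027, 26.8 mm is 0.0893.

```bash
python3 steer.py '[{"sx": 0.0893, "sy": -0.1027, "aperture": 1}, {"sx": 0.0893, "sy": -0.1027, "aperture": 1}, {"sx": 0.0893, "sy": -0.1027, "aperture": 1}, {"sx": 0.0893, "sy": -0.1027, "aperture": 1}, {"sx": 0.0893, "sy": -0.1027, "aperture": 1}]'; python3 steer.py '[{"sx": 0.0893, "sy": -0.1027, "aperture": 1}, {"sx": 0.0893, "sy": -0.1027, "aperture": 1}, {"sx": 0.0893, "sy": -0.1027, "aperture": 1}, {"sx": 0.0893, "sy": -0.1027, "aperture": 1}, {"sx": 0.0893, "sy": -0.1027, "aperture": 1}]';python3 steer.py '[{"sx": 0.0893, "sy": -0.1027, "aperture": 1}, {"sx": 0.0893, "sy": -0.1027, "aperture": 1}, {"sx": 0.0893, "sy": -0.1027, "aperture": 1}, {"sx": 0.0893, "sy": -0.1027, "aperture": 1}, {"sx": 0.0893, "sy": -0.1027, "aperture": 1}]'
python3 steer.py '[{"aperture": 1}]'
cat > shot.py <<'E'
import sys,pickle
from h import *
n=sys.argv[1];p=cams.camera_params('wrist');im=cams.grab_frame('wrist')
cv2.imwrite(f'pics/{n}.png',im[...,::-1]);pickle.dump(p,open(f'pics/{n}.pkl','wb'))
cv2.imwrite(f'pics/{n}b.png',cv2.resize(im[...,::-1],(800,600),interpolation=cv2.INTER_CUBIC))
E
python3 shot.py w1
```

```text
clock: 0.52
eef_pos: [243.9, -422.8, 252.9]
tcp_rot: [-3.141, 0.0, 0.243]
contact_force: [1.1, -0.6, -0.1]
opening: 0.996
grasp_force: 0.0
clock: 0.93
eef_pos: [336.8, -241.0, 253.2]
tcp_rot: [3.142, -0.0, 0.243]
contact_force: [0.3, -0.9, -0.2]
opening: 1.001
grasp_force: 0.0
clock: 1.35
eef_pos: [429.8, -59.1, 253.3]
tcp_rot: [3.141, -0.0, 0.244]
contact_force: [0.2, -0.5, 0.3]
opening: 1.001
grasp_force: 0.0
clock: 1.43
eef_pos: [432.0, -55.7, 253.5]
tcp_rot: [-3.14, -0.002, 0.249]
contact_force: [0.1, -0.2, -0.8]
opening: 1.005
grasp_force: 0.0
```

View pics/w1b.png

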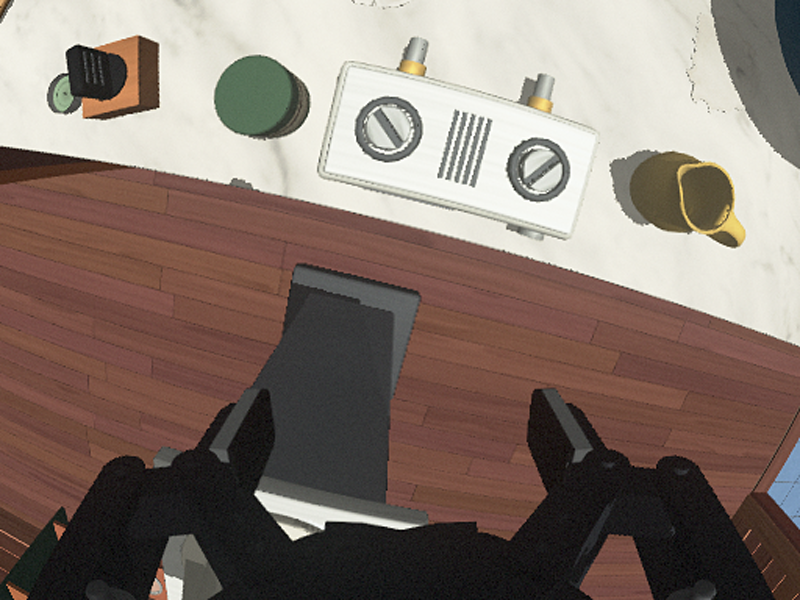

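The wrist view shows the open stud at (389,128), the fastened one at (540,168), and the key and stand at (105,75).

In the tool's units: -35.1 mm is -0.117, 14.1 mm is 0.047.

```bash
python3 steer.py '[{"sx": 0.047, "sy": -0.117, "aperture": 1}, {"sx": 0.047, "sy": -0.117, "aperture": 1}, {"sx": 0.047, "sy": -0.117, "aperture": 1}, {"sx": 0.047, "sy": -0.117, "aperture": 1}, {"sx": 0.047, "sy": -0.117, "aperture": 1}]'; python3 steer.py '[{"sx": 0.047, "sy": -0.117, "aperture": 1}, {"drz": -0.105, "aperture": 1}, {"drz": -0.105, "aperture": 1}, {"drz": -0.105, "aperture": 1}, {"drz": -0.105, "aperture": 1}]' | tail -0;python3 steer.py '[{"drz": -0.0955, "aperture": 1}, {"aperture": 1}]'
python3 shot.py w2
```

```text
clock: 1.9
eef_pos: [455.3, 126.6, 253.2]
tcp_rot: [3.141, 0.0, 0.242]
contact_force: [0.4, -0.9, -0.1]
opening: 0.998
grasp_force: 0.0
clock: 2.48
eef_pos: [460.6, 162.4, 253.0]
tcp_rot: [-3.142, 0.001, 0.787]
contact_force: [0.3, -0.6, -0.1]
opening: 1.001
grasp_force: 0.0Exception ignored on flushing sys.stdout:
BrokenPipeError: [Errno 32] Broken pipe
```

View pics/w2b.png

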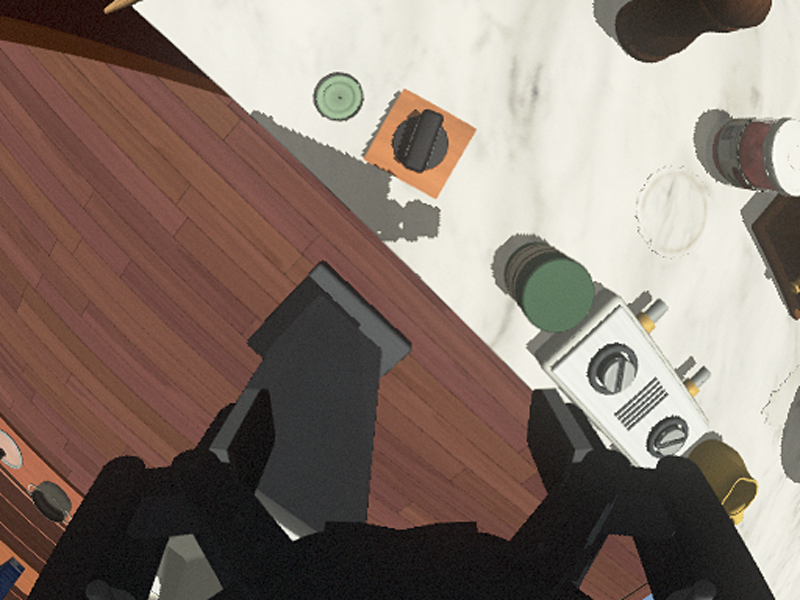

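The key grip is at (425,140) and the stand's corners at about (404,90), (476,129), (438,198) and (364,160). An enlargement will give finer pixels.

```bash
python3 - <<'E'
from h import *
a=cv2.imread('pics/w2.png')[50:135,225:310];b=cv2.imread('pics/w1.png')[55:110,220:275];c=cv2.imread('pics/w2.png')[210:265,365:420]
f=lambda x,s:cv2.resize(x,(s,s),interpolation=cv2.INTER_CUBIC)
cv2.imwrite('pics/c2.png',np.hstack([f(a,510),np.vstack([f(b,255),f(c,255)])]))
E
```

```text
(no output)
```

View pics/c2.png

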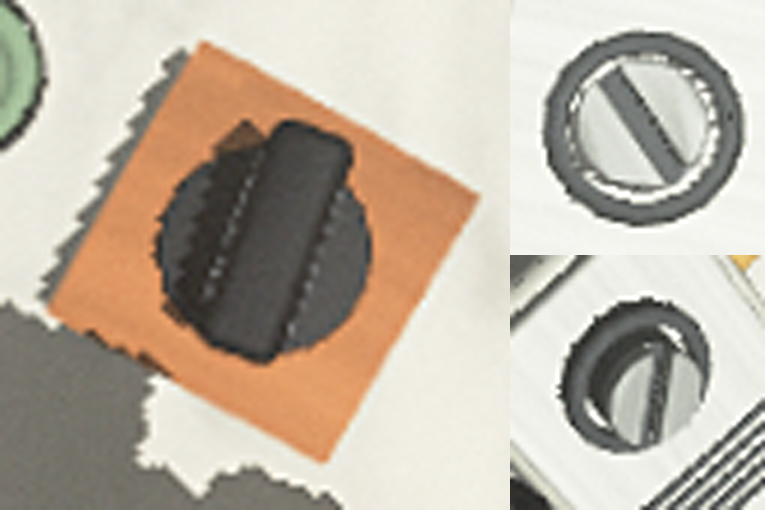

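```bash
python3 - <<'E'
from h import *
import pickle
p1,p2=[pickle.load(open(f'pics/w{i}.pkl','rb')) for i in (1,2)]
K=lambda u,v:((u+.5)/6-.5+225,(v+.5)/6-.5+50)
s=55/255
S1=lambda u,v:((u-510+.5)*s-.5+220,(v+.5)*s-.5+55)
S2=lambda u,v:((u-510+.5)*s-.5+365,(v-255+.5)*s-.5+210)
ang=lambda a,b:np.degrees(np.arctan2(*(a-b)[1::-1]))%180
z=lambda q,h,p:atz('wrist',q,h,p)
# stand
c=[z(K(*q),36,p2) for q in [(202,42),(480,196),(325,463),(48,310)]]
print('stand c',np.mean(c,0).round(1),[np.linalg.norm(c[i]-c[i-1]).round(1) for i in range(4)])
g=[z(K(*q),85,p2) for q in [(280,122),(350,150),(275,358),(210,335)]]
print('grip c',np.mean(g,0).round(1),[np.linalg.norm(g[i]-g[i-1]).round(1) for i in range(4)],'angle',ang(g[0],g[3]),ang(g[1],g[2]))
print('collar c',z(K(264,247),41,p2).round(1))
# w1 estimates of key: grip top in w1 800 coords approx (78,55); stand
print('grip tri',tri([ray('wrist',np.array(K(279,241)),p2),ray('wrist',np.array((82,56))/1.5625,p1)]).round(1), tri([ray('wrist',np.array(K(279,241)),p2),ray('scene',np.array((361,379))/1.5625),ray('top',np.array((277,345))/1.5625)]).round(1))
for nm,S,p,b,t,a in [('w1',S1,p1,(643.5,127.5),(641.5,124),((610,72),(678,180))),('w2',S2,p2,(637,375.5),(655,395),((668,348),(652,440)))]:
    print(nm,'bush',z(S(*b),52,p).round(1),'stud',z(S(*t),62,p).round(1),'slot',ang(z(S(*a[0]),62,p),z(S(*a[1]),62,p)))
print('tri bush',tri([ray('wrist',S1(643.5,127.5),p1),ray('wrist',S2(637,375.5),p2)]).round(1),'stud',tri([ray('wrist',S1(641.5,124),p1),ray('wrist',S2(655,395),p2)]).round(1))
k=1/1.5625
f1=z(np.array((540,168))*k,57,p1);o=z(S1(641.5,124),62,p1);print('fast',f1.round(1),'unit x-axis angle',np.degrees(np.arctan2(*(o-f1)[1::-1]))-90)
for h in (36,):print('standtri',tri([ray('wrist',K(264,253),p2),ray('scene',np.array((361,400))*k),ray('top',np.array((280,347))*k)]).round(1))
E
```

```text
stand c [534.  217.4  36. ] [np.float64(58.2), np.float64(59.0), np.float64(58.8), np.float64(59.3)]
grip c [534.1 217.2  85. ] [np.float64(36.3), np.float64(11.9), np.float64(35.8), np.float64(11.0)] angle 27.43531374603314 25.977116523407624
collar c [534.1 218.   41. ]
grip tri [539.7 216.7  76.9] [534.8 215.2  78.9]
w1 bush [527.2 -22.3  52. ] stud [527.3 -22.1  62. ] slot 45.578260421694516
w2 bush [527.6 -17.5  52. ] stud [527.8 -19.4  62. ] slot 46.59160322783668
tri bush [527.7 -22.   45.8] stud [527.7 -22.   58.6]
fast [ 529.1 -129.8   57. ] unit x-axis angle 0.9886988899405509
standtri [534.5 217.   24.6]
```

In the tool's units: 30 mm is 0.1, -5.4 mm is -0.018, 0.107 rad is 0.1022.

```bash
python3 steer.py '[{"drz": 0.1022, "aperture": 1}, {"drz": 0.1022, "aperture": 1}, {"drz": 0.1022, "aperture": 1}, {"sx": 0.1, "sy": -0.018, "aperture": 1}, {"sx": 0.1, "sy": -0.018, "aperture": 1}]'>/dev/null;  python3 steer.py '[{"sx": 0.1007, "sy": -0.0177, "aperture": 1}, {"sz": 0.1167, "aperture": 1}, {"sz": 0.1167, "aperture": 1}, {"sz": 0.11, "aperture": 1}, {"aperture": 1}]'; python3 shot.py w3; python3 -c "
from h import *
import pickle
p=pickle.load(open('pics/w3.pkl','rb'));a=np.radians(26.7);u=np.array([np.cos(a),np.sin(a),0]);v=np.array([-u[1],u[0],0]);c=np.array([534,217.3,85])
im=cv2.imread('pics/w3b.png')
q=proj('wrist',[c+s*20*u+t*7*v for s,t in((1,1),(1,-1),(-1,-1),(-1,1))],p)*1.5625
cv2.polylines(im,[q.round().astype(int)],1,(0,0,255),1)
q=proj('wrist',[[527.4+15*np.cos(t),-21.5+15*np.sin(t),62] for t in np.arange(0,6.3,.2)],p)*1.5625
cv2.polylines(im,[q.round().astype(int)],1,(0,0,255),1)
cv2.imwrite('pics/w3c.png',im)"
```

```text
clock: 3.37
eef_pos: [530.6, 216.1, 144.3]
tcp_rot: [-3.141, 0.01, 0.459]
contact_force: [-1.3, -0.9, -1.1]
opening: 0.999
grasp_force: 0.0
```

View pics/w3c.png

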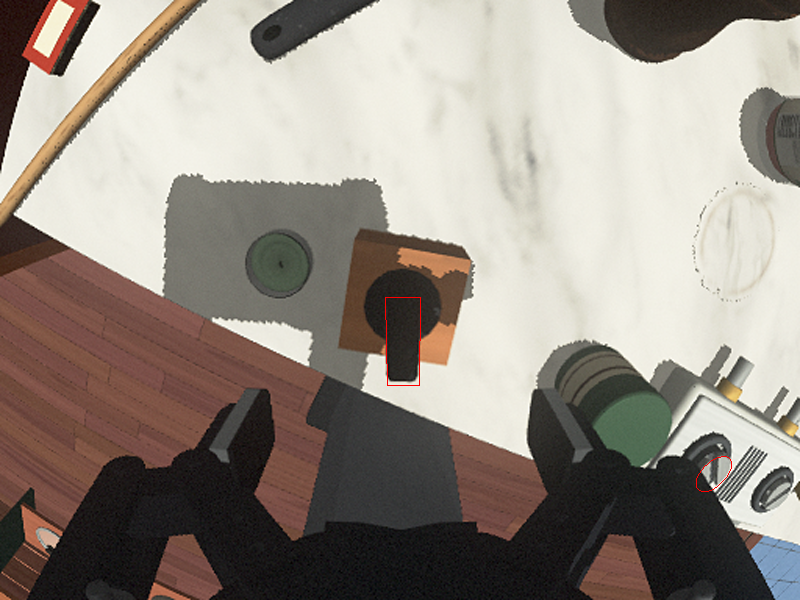

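The grip, at about (403,340), matches the predicted outline and sits centred between the fingers. I'll descend and grasp.

In the tool's units: 25 mm is 0.0833, 17 mm is 0.0567.

```bash
python3 steer.py '[{"sx": 0.0033, "sz": 0.0833, "aperture": 1}, {"sx": 0.0033, "sz": 0.0833, "aperture": 1}, {"sz": 0.0567, "aperture": 1}, {"aperture": 1}, {"aperture": 1}]'
```

```text
clock: 3.83
eef_pos: [536.8, 219.2, 84.8]
tcp_rot: [3.141, -0.001, 0.461]
contact_force: [0.7, -0.6, 0.2]
opening: 0.999
grasp_force: 0.0
```

In the tool's units: 8 mm is 0.0267, 6.8 mm is 0.0227.

```bash
python3 steer.py '[{"sx": -0.01, "sz": 0.0267, "aperture": 1}, {"sz": 0.0227, "aperture": 1}, {"aperture": 0.5}, {"aperture": 0.3}, {"aperture": 0}]' 60;python3 steer.py '[{"aperture": 0}, {"aperture": 0}, {"aperture": 0}, {"aperture": 0}, {"aperture": 0}]'
```

```text
clock: 4.25
eef_pos: [533.6, 218.0, 68.9]
tcp_rot: [3.142, -0.001, 0.463]
contact_force: [0.1, 0.6, 0.2]
opening: 0.607
grasp_force: 0.0
clock: 4.67
eef_pos: [533.6, 218.0, 68.8]
tcp_rot: [3.142, -0.001, 0.463]
contact_force: [-1.5, -0.5, 3.7]
opening: 0.153
grasp_force: 58.7
```

In the tool's units: -35 mm is -0.1167, -20 mm is -0.0667.

```bash
python3 steer.py '[{"sz": -0.0167, "aperture": 0}, {"sz": -0.0667, "aperture": 0}, {"sz": -0.1167, "aperture": 0}, {"sz": -0.1167, "aperture": 0}, {"sz": -0.0167, "aperture": 0}]';python3 steer.py '[{"sx": -0.0627, "sy": 0.1177, "aperture": 0}, {"sx": -0.0627, "sy": 0.1177, "aperture": 0}, {"sx": -0.0627, "sy": 0.1177, "aperture": 0}, {"sx": -0.0627, "sy": 0.1177, "aperture": 0}, {"sx": -0.0627, "sy": 0.1177, "aperture": 0}]' >/dev/null;python3 steer.py '[{"sx": -0.0627, "sy": 0.1177, "aperture": 0}, {"drz": -0.1098, "aperture": 0}, {"drz": -0.1098, "aperture": 0}, {"drz": -0.105, "aperture": 0}, {"aperture": 0}]' 70; python3 shot.py w4; python3 -c "
from h import *
import pickle
p=pickle.load(open('pics/w4.pkl','rb'))
im=cv2.imread('pics/w4b.png')
for c,R_ in (([527.4,-21.7,62],15),([527.4,-21.7,52],23.5)):
  q=proj('wrist',[np.array(c)+[R_*np.cos(t),R_*np.sin(t),0] for t in np.arange(0,6.3,.2)],p)*1.5625
  cv2.polylines(im,[q.round().astype(int)],1,(0,0,255),1)
cv2.imwrite('pics/w4c.png',im)
x=im[150:500,200:650];cv2.imwrite('pics/w4d.png',cv2.resize(x,(771,600)))"
```

```text
clock: 5.08
eef_pos: [535.9, 218.9, 174.1]
tcp_rot: [3.141, -0.007, 0.463]
contact_force: [1.0, -0.0, -0.9]
opening: 0.156
grasp_force: 58.5
clock: 5.92
eef_pos: [526.5, -22.4, 168.1]
tcp_rot: [-3.141, 0.0, 0.807]
contact_force: [-0.1, 0.6, -2.2]
opening: 0.157
grasp_force: 69.3
```

View pics/w4d.png

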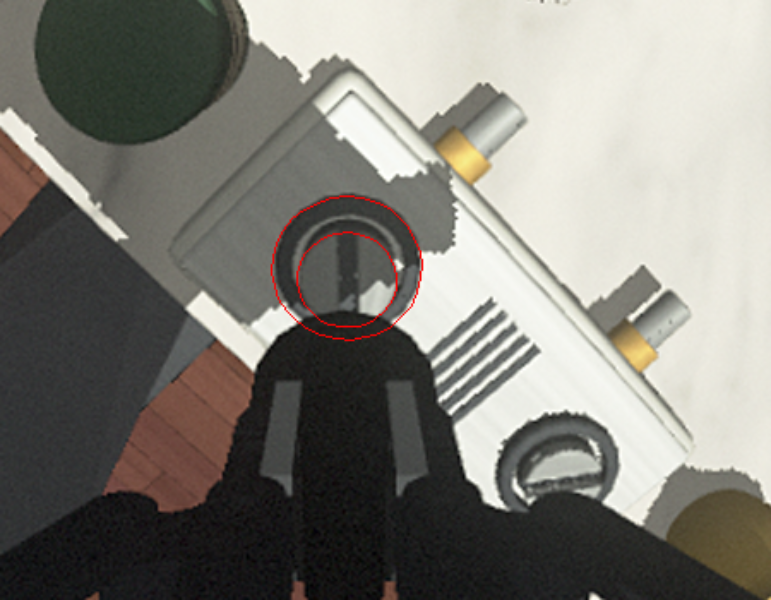

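The stud ring and slot (347,270) match the prediction, and the slot lies parallel to the blade. I'll check the sideways offset numerically.

```bash
python3 - <<'E'
from h import *
import pickle
p=pickle.load(open('pics/w4.pkl','rb'));im=cv2.imread('pics/w4.png')
s=r.sense();T=s['eef_pos'];Rt=R.from_euler('xyz',s['tcp_rot']).as_matrix()
print(T,s['tcp_rot'])
f=lambda P:((proj('wrist',P,p)*1.5625-[200,150])*1.7133).round(1)
print('pads',f([T+Rt@[0,d,h] for h in(-15,3,20) for d in (-6.5,6.5)]))
print('axis at z62',f([[*(T+Rt@[a,0,0])[:2],62] for a in(0,10,15,20)]))
# dark slot column per row, in mid stud
g=cv2.cvtColor(im,cv2.COLOR_BGR2GRAY).astype(int)
for v in (235,250,265,280,295): 
    y=round((v/1.7133+150)/1.5625); x0=round((315/1.7133+200)/1.5625); row=g[y,x0:x0+26]; print(v,y,x0,row)
E
```

```text
[526.58521475 -22.19594149 168.13079617] [-3.14102966e+00  5.07323779e-04  8.00599374e-01]
pads [[306.7 529.3]
 [387.1 529.6]
 [310.6 470.1]
 [382.4 470.4]
 [313.7 424.5]
 [378.7 424.8]]
axis at z62 [[345.4 282.9]
 [345.6 251. ]
 [345.8 234.8]
 [345.9 218.4]]
235 184 246 [50 62 75 74 82 87 90 81 62 56 57 57 60 57 60 73 86 93 90 80 77 76 63 49
 47 62]
250 189 246 [90 92 92 87 91 89 91 78 54 56 56 59 58 56 57 70 84 92 89 90 93 90 92 96
 90 82]
265 195 246 [88 88 88 90 86 93 91 84 65 53 58 56 56 56 51 69 90 92 92 92 90 94 94 93
 89 89]
280 201 246 [ 86  88  89  90  90  92  91  82  67  54  58  50  55  55  50  63  85  92
  93  91  89  92 166 219 185 101]
295 206 246 [ 90  83  89  88  90  88  91  86  69  54  56  54  86 108  87  58 133 195
 205 198 194 197 208 212 208 202]
```

In the tool's units: 20 mm is 0.0667, 15 mm is 0.05.

```bash
python3 steer.py '[{"sx": 0.003, "sy": 0.0007, "sz": 0.05, "aperture": 0}, {"sz": 0.0667, "aperture": 0}, {"sz": 0.03, "aperture": 0}, {"sz": 0.0067, "aperture": 0}, {"aperture": 0}]';python3 steer.py '[{"sz": 0.0033, "aperture": 0}, {"sz": 0.0033, "aperture": 0}, {"sz": 0.0033, "aperture": 0}, {"aperture": 0}, {"aperture": 0}]';python3 steer.py '[{"sz": 0.0033, "aperture": 0}, {"sz": 0.0033, "aperture": 0}, {"sz": 0.0033, "aperture": 0}, {"aperture": 0}, {"aperture": 0}]'
```

```text
clock: 6.38
eef_pos: [527.2, -21.3, 121.9]
tcp_rot: [-3.14, 0.001, 0.801]
contact_force: [0.2, -0.3, -1.1]
opening: 0.157
grasp_force: 69.3
clock: 6.8
eef_pos: [527.9, -21.5, 119.8]
tcp_rot: [3.141, -0.0, 0.803]
contact_force: [-0.1, -0.5, -1.2]
opening: 0.157
grasp_force: 69.3
clock: 7.22
eef_pos: [527.7, -21.5, 116.3]
tcp_rot: [-3.141, 0.0, 0.803]
contact_force: [-0.0, -0.4, -1.1]
opening: 0.157
grasp_force: 69.3
```

In the tool's units: 1 mm is 0.0033.

```bash
for i in 1 2 3; do python3 steer.py '[{"sz": 0.0033, "aperture": 0}, {"sz": 0.0033, "aperture": 0}, {"aperture": 0}, {"aperture": 0}]' | grep -E 'eef|contact'; done
```

```text
eef_pos: [527.7, -21.5, 114.4]
contact_force: [-0.3, -0.3, -1.5]
eef_pos: [527.8, -21.5, 112.5]
contact_force: [0.9, -0.0, -1.0]
eef_pos: [527.9, -21.5, 110.5]
contact_force: [-0.4, 0.2, 1.4]
```

In the tool's units: 1 mm is 0.0033.

```bash
for i in 1 2 3; do python3 steer.py '[{"sz": 0.0033, "aperture": 0}, {"sz": 0.0033, "aperture": 0}, {"aperture": 0}, {"aperture": 0}]' | grep -E 'eef|contact'; done
```

```text
eef_pos: [527.9, -21.5, 108.6]
contact_force: [-0.8, 0.7, 3.5]
eef_pos: [527.9, -21.5, 106.6]
contact_force: [-0.4, 0.4, 4.3]
eef_pos: [527.9, -21.5, 104.8]
contact_force: [-2.3, 0.2, 7.8]
```

In the tool's units: 0.7 mm is 0.0023, 0.6 mm is 0.002.

```bash
for i in 1 2; do python3 steer.py '[{"sz": 0.0023, "aperture": 0}, {"sz": 0.002, "aperture": 0}, {"aperture": 0}, {"aperture": 0}]' | grep -E 'eef|contact'; done; python3 - <<'E'
from rig import r, cams, ticket
s=r.sense();print(s['contact_force'],s['wrist_torque'])
E
```

```text
eef_pos: [527.9, -21.5, 103.5]
contact_force: [-2.1, -0.3, 7.5]
eef_pos: [527.9, -21.5, 102.4]
contact_force: [-2.3, 0.4, 10.2]
[-2.25713481  0.38639023 10.22900049] [ 0.06500548  0.48112682 -0.0975137 ]
```

In the tool's units: 0.06 rad is 0.0573.

```bash
cat > s.py <<'E'
from rig import r, cams, ticket
s=r.sense();print(s['eef_pos'].round(1),s['tcp_rot'].round(3),'F',s['contact_force'].round(1),'M',s['wrist_torque'].round(3),s['opening'],'q6',s['qpos'][5].round(2))
E
python3 steer.py '[{"drz": 0.0573, "aperture": 0}, {"drz": 0.0573, "aperture": 0}, {"drz": 0.0573, "aperture": 0}, {"drz": 0.0573, "aperture": 0}, {"aperture": 0}]' >/dev/null; python3 s.py;python3 steer.py '[{"drz": 0.0573, "aperture": 0}, {"drz": 0.0573, "aperture": 0}, {"drz": 0.0573, "aperture": 0}, {"aperture": 0}]' >/dev/null; python3 s.py
```

```text
[528.5 -21.7 102.6] [ 3.14e+00 -1.00e-03  5.59e-01] F [-1.2 -1.8 10.2] M [-0.205  0.163  0.026] 0.1543752494909986 q6 0.97
[528.6 -21.7 102.6] [ 3.141e+00 -1.000e-03  3.790e-01] F [-0.4 -1.9 10.2] M [-0.26   0.211  0.049] 0.1564541878114153 q6 1.15
```

In the tool's units: 0.06 rad is 0.0573.

```bash
for i in 1 2 3; do python3 steer.py '[{"drz": 0.0573, "aperture": 0}, {"drz": 0.0573, "aperture": 0}, {"drz": 0.0573, "aperture": 0}, {"aperture": 0}]' >/dev/null; python3 s.py;done
```

```text
[528.6 -21.8 102.6] [ 3.141e+00 -2.000e-03  1.990e-01] F [-1.2 -1.9  9.8] M [-0.347  0.137  0.067] 0.15616754282776485 q6 1.33
[528.7 -21.8 102.6] [ 3.141e+00 -2.000e-03  1.900e-02] F [-0.4 -1.7  9.7] M [-0.382  0.059  0.053] 0.15443227985219965 q6 1.51
[528.7 -21.9 102.6] [ 3.141e+00 -2.000e-03 -1.610e-01] F [-0.3 -2.8  8.6] M [-0.411  0.06   0.009] 0.15618387427816208 q6 1.69
```

In the tool's units: 0.4 mm is 0.0013, 0.06 rad is 0.0573.

```bash
python3 steer.py '[{"drz": 0.0573, "sz": 0.0013, "aperture": 0}, {"drz": 0.0573, "aperture": 0}, {"drz": 0.0573, "aperture": 0}, {"aperture": 0}]' >/dev/null; python3 s.py; for i in 1 2 ; do python3 steer.py '[{"drz": 0.0477, "aperture": 0}, {"drz": 0.0477, "aperture": 0}, {"drz": 0.0477, "aperture": 0}, {"aperture": 0}]' >/dev/null; python3 s.py;done
```

```text
[528.8 -22.  102.4] [ 3.142e+00 -2.000e-03 -3.410e-01] F [-0.1 -2.7 11.5] M [-0.57   0.178  0.053] 0.15515283889624232 q6 1.87
[528.8 -22.  102.4] [-3.141e+00 -2.000e-03 -4.900e-01] F [-1.3 -3.2 11.1] M [-0.609  0.218  0.014] 0.1528630027689442 q6 2.02
[528.8 -22.1 102.4] [-3.141e+00 -2.000e-03 -6.400e-01] F [-0.9 -4.  11.8] M [-0.627  0.184  0.057] 0.154518709726202 q6 2.17
```

In the tool's units: 0.04 rad is 0.0382.

```bash
for i in 1 2 3 ; do python3 steer.py '[{"drz": 0.0382, "aperture": 0}, {"drz": 0.0382, "aperture": 0}, {"aperture": 0}]' >/dev/null; python3 s.py;done
```

```text
[528.8 -22.1 102.4] [-3.141e+00 -2.000e-03 -7.190e-01] F [-1.1 -4.3 11. ] M [-0.723  0.188  0.036] 0.15100826314134946 q6 2.25
[528.8 -22.1 102.4] [-3.141e+00 -2.000e-03 -7.990e-01] F [-0.2 -3.5 10.5] M [-0.763  0.185  0.078] 0.15232585886301622 q6 2.33
[528.8 -22.2 102.4] [-3.141e+00 -2.000e-03 -8.790e-01] F [-1.1 -4.4 12.5] M [-0.854  0.243 -0.004] 0.15660979357609664 q6 2.41
```

In the tool's units: 0.03 rad is 0.0286.

```bash
python3 steer.py '[{"drz": 0.0286, "aperture": 0}, {"drz": 0.0286, "aperture": 0}, {"aperture": 0}]' >/dev/null; python3 s.py; for i in 1 2 3 4; do python3 steer.py '[{"sz": -0.0023, "aperture": 0}, {"sz": -0.0023, "aperture": 0}, {"aperture": 0}, {"aperture": 0}]' >/dev/null; python3 s.py;done
```

```text
[528.7 -22.2 102.4] [-3.141e+00 -2.000e-03 -9.390e-01] F [-0.8 -3.4 11.2] M [-0.775  0.238  0.063] 0.1551662508505057 q6 2.47
[528.7 -22.1 103.6] [-3.141e+00 -2.000e-03 -9.370e-01] F [-0.3 -4.2  9.1] M [-0.824  0.05   0.026] 0.15174540462780178 q6 2.46
[528.7 -22.2 104.9] [-3.141e+00 -2.000e-03 -9.370e-01] F [ 0.5 -3.6  7.4] M [-0.818  0.011  0.057] 0.15797125454588076 q6 2.46
[528.6 -22.2 106.2] [-3.141e+00 -2.000e-03 -9.370e-01] F [-0.2 -4.3  6.7] M [-0.765 -0.077 -0.004] 0.15469069146397846 q6 2.46
[528.5 -22.  107.4] [-3.141e+00 -2.000e-03 -9.370e-01] F [ 1.6 -5.1  4.2] M [-1.015 -0.236  0.017] 0.15240303615591527 q6 2.46
```

In the tool's units: 1.5 mm is 0.005, 0.48 mm is 0.0016.

```bash
python3 steer.py '[{"sx": 0.0016, "sy": 0.0012, "sz": 0.0043, "aperture": 0}, {"sz": 0.0047, "aperture": 0}, {"sz": 0.0047, "aperture": 0}, {"sz": 0.005, "aperture": 0}, {"aperture": 0}]' >/dev/null; python3 s.py; for i in 1 2; do python3 steer.py '[{"drz": 0.0286, "aperture": 0}, {"aperture": 0}, {"aperture": 0}]' >/dev/null; python3 s.py;done
```

```text
[528.6 -22.2 102.3] [-3.14e+00 -1.00e-03 -9.37e-01] F [ 0.1 -1.3 13.7] M [-0.586  0.091  0.022] 0.1570740887555932 q6 2.46
[528.5 -22.2 102.3] [-3.14e+00 -1.00e-03 -9.67e-01] F [ 0.3 -2.5 12.7] M [-0.614  0.14   0.115] 0.15661902027426358 q6 2.49
[528.5 -22.2 102.3] [-3.14e+00 -1.00e-03 -9.97e-01] F [-0.8 -2.7 12.9] M [-0.639  0.17   0.178] 0.15331465788641063 q6 2.52
```

In the tool's units: -0.7 mm is -0.0023.

```bash
for i in 1 2 3 4; do python3 steer.py '[{"sz": -0.0023, "aperture": 0}, {"sz": -0.0023, "aperture": 0}, {"aperture": 0}, {"aperture": 0}]' >/dev/null; python3 s.py;done
```

```text
[528.4 -22.2 103.5] [-3.14e+00 -1.00e-03 -9.97e-01] F [ 1.  -2.7  9.4] M [-0.56  -0.053  0.181] 0.15607255345283702 q6 2.52
[528.4 -22.2 104.8] [-3.141e+00 -1.000e-03 -9.970e-01] F [ 0.6 -2.7  7.1] M [-0.595 -0.076  0.196] 0.1531381433460307 q6 2.52
[528.4 -22.2 106.1] [-3.141e+00 -1.000e-03 -9.970e-01] F [ 1.5 -3.5  6.1] M [-0.596 -0.273  0.152] 0.1530920475292911 q6 2.52
[528.3 -22.1 107.3] [-3.141e+00 -1.000e-03 -9.970e-01] F [ 2.6 -3.2  4.8] M [-0.643 -0.421  0.179] 0.15111741233173615 q6 2.52
```

In the tool's units: -0.5 mm is -0.0017.

```bash
for i in 1 2 3; do python3 steer.py '[{"sz": -0.0017, "aperture": 0}, {"sz": -0.0017, "aperture": 0}, {"aperture": 0}, {"aperture": 0}]' >/dev/null; python3 s.py;done
```

```text
[528.1 -22.1 107.9] [-3.141e+00 -1.000e-03 -9.970e-01] F [ 3.9 -2.8 -0.1] M [-0.607 -0.869  0.198] 0.15540278912467362 q6 2.52
[527.8 -22.  108.5] [-3.141  0.    -0.997] F [ 5.5 -1.8 -4.6] M [-0.402 -0.982  0.161] 0.151774907319631 q6 2.52
[527.4 -21.7 109.6] [ 3.141e+00  1.000e-03 -9.980e-01] F [ 4.   1.7 -6.1] M [ 0.325 -0.786  0.166] 0.15639934683108933 q6 2.52
```

The force went negative at about 107.5, so the stud no longer follows the key and has caught. The blade is only wedged by the remaining torque, which I'll relieve now.

In the tool's units: -0.05 rad is -0.0477.

```bash
python3 steer.py '[{"drz": -0.0477, "aperture": 0}, {"aperture": 0}, {"aperture": 0}]' >/dev/null; python3 s.py; python3 steer.py '[{"drz": -0.0477, "aperture": 0}, {"aperture": 0}, {"aperture": 0}]' >/dev/null; python3 s.py
```

```text
[527.2 -21.8 109.9] [ 3.141e+00  1.000e-03 -9.490e-01] F [ 1.6  3.  -2.2] M [ 0.48  -0.373  0.002] 0.15511218462296789 q6 2.47
[527.2 -22.  110. ] [ 3.141e+00  1.000e-03 -8.990e-01] F [ 1.2  1.  -2.4] M [ 0.255 -0.187  0.033] 0.15485643678800376 q6 2.43
```

In the tool's units: -35 mm is -0.1167, -15 mm is -0.05.

```bash
python3 steer.py '[{"sz": -0.0067, "aperture": 0}, {"sz": -0.01, "aperture": 0}, {"sz": -0.05, "aperture": 0}, {"sz": -0.1167, "aperture": 0}, {"sz": -0.0167, "aperture": 0}]' >/dev/null; python3 s.py;python3 steer.py '[{"drz": -0.1146, "aperture": 0}, {"drz": -0.1146, "aperture": 0}, {"drz": -0.1146, "aperture": 0}, {"drz": -0.1146, "aperture": 0}, {"drz": -0.1146, "aperture": 0}]' >/dev/null;python3 steer.py '[{"drz": -0.1146, "sx": -0.1333, "aperture": 0}, {"sx": -0.0333, "aperture": 0}, {"aperture": 0}]' >/dev/null; python3 s.py
python3 shot.py w5; python3 - <<'E'
from h import *
import pickle
p=pickle.load(open('pics/w5.pkl','rb'));im=cv2.imread('pics/w5.png')
q=proj('wrist',[[527.4,-21.7,60],[529,-130,57]],p);print(q)
t=[]
for c in q.round().astype(int):
    x=im[max(c[1]-40,0):c[1]+40,max(c[0]-40,0):c[0]+40];t.append(cv2.resize(x,(400,400),interpolation=cv2.INTER_CUBIC))
cv2.imwrite('pics/w5c.png',np.hstack(t))
E
```

```text
[529.7 -22.3 174.3] [-3.138e+00 -3.000e-03 -8.980e-01] F [ 0.8 -0.3 -0.1] M [-0.033 -0.133 -0.037] 0.15703159630828908 q6 2.42
[476.3  -8.3 169.6] [ 3.141e+00  3.000e-03 -1.780e-01] F [ 0.1 -0.5 -1.7] M [-0.008  0.018 -0.037] 0.153464016215881 q6 1.73
[[261.65844979 134.76801394]
 [390.13964704 113.79611641]]
```

View pics/w5c.png

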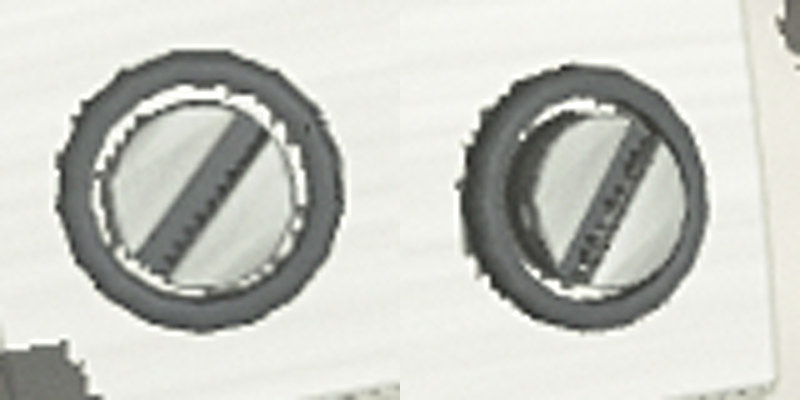

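```bash
python3 - <<'E'
from h import *
import pickle
p=pickle.load(open('pics/w5.pkl','rb'))
for o,c,h in ((0,(262,135),58),(400,(390,114),57.5)):
    P=lambda u,v:atz('wrist',((u-o)/5+c[0]-40-.4,v/5+c[1]-40-.4),h,p)
    a,b=((250,115),(152,258)) if o==0 else ((645,132),(572,275))
    A,B=P(*a),P(*b);print(np.degrees(np.arctan2(*(A-B)[1::-1])))
# stud-top vs ring parallax, left stud: implied height of disc from centre offset at known axis
for nm,(u,v) in (('ring',(201,190)),('stud',(202,197))):
    c,d=ray('wrist',(u/5+222-.4,v/5+95-.4),p); print(nm,[ (c+d*(z-c[2])/d[2]).round(1) for z in (52,57.5,62)])
E
```

```text
-44.09143300721506
-36.34102908251102
ring [array([528.2, -22.1,  52. ]), array([528.8, -22.1,  57.5]), array([529.3, -22.1,  62. ])]
stud [array([527. , -22.1,  52. ]), array([527.7, -22.1,  57.5]), array([528.2, -22.1,  62. ])]
```

The left stud's slot (centre at 200,190) has turned from 46° to -44°, a full quarter turn, and the right stud is unchanged. I'll take the key back to the stand.

Units first: shifts go in shares of 300 mm and turns go in shares of 60 degrees. So -38.8 mm is -0.1293, 2.7 mm is 0.009.

```bash
python3 steer.py '[{"sx": 0.009, "sy": -0.1293, "aperture": 0}, {"sx": 0.009, "sy": -0.1293, "aperture": 0}, {"sx": 0.009, "sy": -0.1293, "aperture": 0}, {"sx": 0.009, "sy": -0.1293, "aperture": 0}, {"sx": 0.009, "sy": -0.1293, "aperture": 0}]' >/dev/null;python3 steer.py '[{"sx": 0.009, "sy": -0.1293, "aperture": 0}, {"drz": -0.1022, "aperture": 0}, {"drz": -0.1022, "aperture": 0}, {"drz": -0.1022, "aperture": 0}, {"drz": -0.1022, "aperture": 0}]' >/dev/null;python3 steer.py '[{"drz": -0.1022, "aperture": 0}, {"drz": -0.1022, "aperture": 0}, {"aperture": 0}, {"aperture": 0}]' >/dev/null;python3 s.py; python3 shot.py w6
python3 - <<'E'
from h import *
import pickle
# scene before/after + wrist
a=cv2.imread('pics/scene0.png');b=cams.grab_frame('scene')[...,::-1].copy();cv2.imwrite('pics/scene6.png',b)
c=proj('scene',[[527.5,-22,58]])[0].round().astype(int);print(c)
f=lambda x:cv2.resize(x[c[1]-20:c[1]+20,c[0]-20:c[0]+20],(300,300),interpolation=cv2.INTER_CUBIC)
p=pickle.load(open('pics/w6.pkl','rb'));print(proj('wrist',[[533.6,218,36],[527.5,-22,57.5]],p))
cv2.imwrite('pics/cmp.png',np.hstack([np.vstack([f(a),f(b)]),cv2.resize(cv2.imread('pics/w6.png')[50:350,100:350],(500,600),interpolation=cv2.INTER_CUBIC)]))
E
```

```text
[537.6 217.8 170.2] [ 3.141e+00 -1.000e-03  4.600e-01] F [ 0.7 -0.4 -2.1] M [-0.019  0.007  0.003] 0.1518347561232655 q6 1.49
[275 193]
[[254.67063137 195.12802253]
 [441.05927041 294.41932876]]
```

View pics/cmp.png

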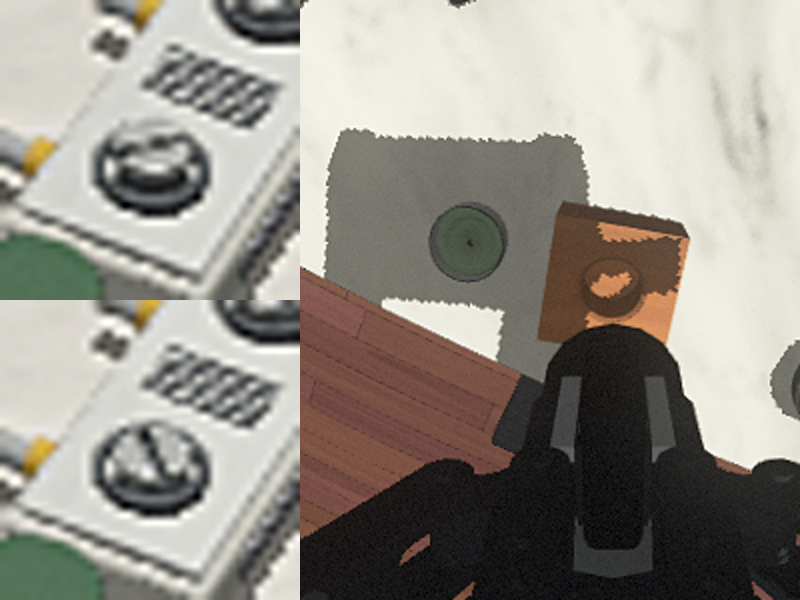

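The scene crop confirms it: the stud at (152,165) stood proud before, and it now sits low and turned at (152,465). The well at (612,290) is empty and in line. I'll lower the key.

In the tool's units: 20 mm is 0.0667, -3.5 mm is -0.0117.

```bash
python3 steer.py '[{"sx": -0.0117, "sy": -0.0067, "sz": 0.0333, "aperture": 0}, {"sz": 0.0667, "aperture": 0}, {"sz": 0.0167, "aperture": 0}, {"aperture": 0}, {"aperture": 0}]' >/dev/null; python3 s.py; python3 steer.py '[{"sz": 0.0333, "aperture": 0}, {"sz": 0.0333, "aperture": 0}, {"aperture": 0}, {"aperture": 0}]' >/dev/null; python3 s.py
```

```text
[532.3 217.8 134.8] [-3.142e+00  1.000e-03  4.640e-01] F [-0.4  0.  -0.7] M [-0.015 -0.048  0.044] 0.15664862143306793 q6 1.49
[532.1 217.7 114.3] [-3.141e+00  1.000e-03  4.650e-01] F [ 0.1  0.1 -1.8] M [0.004 0.027 0.005] 0.15849757194951963 q6 1.49
```

In the tool's units: 8 mm is 0.0267, 1.4 mm is 0.0047.

```bash
python3 steer.py '[{"sx": 0.0047, "sy": 0.0013, "sz": 0.0267, "aperture": 0}, {"sz": 0.0267, "aperture": 0}, {"aperture": 0}]' >/dev/null; python3 s.py; for i in 1 2 3; do python3 steer.py '[{"sz": 0.0133, "aperture": 0}, {"sz": 0.0133, "aperture": 0}, {"aperture": 0}]' >/dev/null; python3 s.py; done
```

```text
[533.3 217.8  97.5] [-3.141e+00  2.000e-03  4.650e-01] F [-0.4 -0.7 -1.3] M [-0.012  0.012 -0.053] 0.1539965248430648 q6 1.49
[533.7 218.   90.3] [-3.141e+00  1.000e-03  4.650e-01] F [ 0.1  0.5 -0.9] M [0.004 0.091 0.022] 0.1564773065366626 q6 1.49
[533.7 218.   82.4] [-3.142e+00  1.000e-03  4.650e-01] F [ 0.4 -1.4 -2.2] M [ 0.005  0.016 -0.02 ] 0.1513019311074873 q6 1.49
[533.6 218.   74.3] [-3.142e+00  1.000e-03  4.650e-01] F [-0.3 -0.1 -1.7] M [-0.054  0.008  0.046] 0.15318346364328708 q6 1.49
```

In the tool's units: 1.5 mm is 0.005.

```bash
for i in 1 2 3; do python3 steer.py '[{"sz": 0.005, "aperture": 0}, {"aperture": 0}, {"aperture": 0}]' >/dev/null; python3 s.py; done
```

```text
[534.  218.2  73.6] [-3.142  0.     0.465] F [ 0.2  0.8 -1.1] M [ 0.003  0.025 -0.006] 0.15435153765616866 q6 1.49
[534.  218.1  72.1] [-3.142  0.     0.465] F [-0.5  0.9 -1.7] M [0.009 0.03  0.034] 0.15846191662742426 q6 1.49
[534.  218.1  70.5] [-3.142  0.     0.465] F [-0.3  0.  -0.7] M [0.001 0.027 0.069] 0.15455487628175946 q6 1.49
```

In the tool's units: 0.7 mm is 0.0023.

```bash
for i in 1 2 3 4; do python3 steer.py '[{"sz": 0.0023, "aperture": 0}, {"aperture": 0}, {"aperture": 0}]' >/dev/null; python3 s.py; done
```

```text
[534.  218.1  69.8] [-3.142  0.     0.465] F [ 0.2  0.2 -2.2] M [-0.004 -0.005 -0.004] 0.1551835645913281 q6 1.49
[534.  218.2  69.2] [-3.142  0.     0.465] F [ 0.9 -0.5 -0.7] M [0.027 0.056 0.037] 0.1571040228414723 q6 1.49
[534.1 218.2  68.8] [ 3.142 -0.     0.465] F [-1.3 -0.6  3.8] M [-0.12   0.313  0.044] 0.15936398207771688 q6 1.49
[534.1 218.2  68.8] [ 3.142 -0.     0.465] F [-4.5 -2.2 13.4] M [-0.258  0.768  0.017] 0.15585637768714583 q6 1.49
```

Seated at 68.8, the same height as at the grasp. I'll back off slightly, open, retreat and check.

In the tool's units: -0.8 mm is -0.0027.

```bash
python3 steer.py '[{"sz": -0.0027, "aperture": 0}, {"aperture": 0.3}, {"aperture": 0.6}, {"aperture": 1}, {"aperture": 1}]' >/dev/null; python3 steer.py '[{"aperture": 1}, {"aperture": 1}, {"aperture": 1}, {"aperture": 1}, {"aperture": 1}]'>/dev/null;python3 s.py;python3 steer.py '[{"sz": -0.0167, "aperture": 1}, {"sz": -0.0833, "aperture": 1}, {"sz": -0.1167, "aperture": 1}, {"sz": -0.0333, "aperture": 1}, {"aperture": 1}]';python3 steer.py '[{"aperture": 1}, {"aperture": 1}]'>/dev/null; python3 s.py; python3 shot.py w7
python3 - <<'E'
from h import *
import pickle
p=pickle.load(open('pics/w7.pkl','rb'));g=cv2.cvtColor(cv2.imread('pics/w7.png'),cv2.COLOR_BGR2GRAY);p3=pickle.load(open('pics/w3.pkl','rb'));g3=cv2.cvtColor(cv2.imread('pics/w3.png'),cv2.COLOR_BGR2GRAY)
a=.465;u=np.array([np.cos(a),np.sin(a),0]);v=np.array([-u[1],u[0],0]);c=np.array([534,218,85])
for P,G in ((p3,g3),(p,g)):
    m=np.zeros_like(G);q=proj('wrist',[c+s*19*u+t*6*v for s,t in((1,1),(1,-1),(-1,-1),(-1,1))],P);cv2.fillPoly(m,[q.round().astype(int)],255)
    w=np.zeros_like(G);q2=proj('wrist',[[534+25*np.cos(t),218+25*np.sin(t),36] for t in np.arange(0,6.3,.3)],P);cv2.fillPoly(w,[q2.round().astype(int)],255);w&=~cv2.dilate(m,np.ones((9,9)))
    print(q.round(),G[m>0].mean(),np.percentile(G[m>0],95),G[w>0].mean())
E
```

```text
[534.  218.2  68.6] [-3.142  0.     0.465] F [-0.7 -0.2 -0.5] M [-0.022  0.014 -0.038] 0.9969779386861717 q6 1.49
clock: 25.87
eef_pos: [536.1, 219.0, 147.2]
tcp_rot: [3.141, -0.006, 0.465]
contact_force: [0.2, -0.5, 0.2]
opening: 1.0
grasp_force: 0.0
[533.4 217.9 142.8] [-3.141e+00  1.000e-03  4.650e-01] F [ 0.7 -0.9 -0.6] M [-0.007 -0.026  0.021] 0.9981531661464151 q6 1.49
[[247. 191.]
 [266. 191.]
 [266. 245.]
 [248. 245.]] 45.61136999068034 51.39999999999998 63.06776071995765
[[248. 198.]
 [267. 198.]
 [266. 251.]
 [248. 251.]] 48.888888888888886 119.0 60.58611691022965
```

```bash
python3 - <<'E'
from h import *
import pickle
for n in ('w3','w7'):
    p=pickle.load(open(f'pics/{n}.pkl','rb'));g=cv2.cvtColor(cv2.imread(f'pics/{n}.png'),cv2.COLOR_BGR2GRAY)
    print(n)
    for z,uu in((85,(-18,-12,-5,5,12,18,24)),):
        for k in uu:
            c=np.array([534+k*.894,218+k*.448,z]);x,y=proj('wrist',c,p)[0].round().astype(int);print(k,y,x,g[y,x-18:x+19:2])
E
```

```text
w3
-18 243 257 [230 229 226 229 234 116  44  26  27  30  27  37  39 130 236 232 233 232
 231]
-12 235 257 [229 228 228 231 152  36  43  39  43  41  35  44  46  51 136 235 233 233
 232]
-5 226 257 [145 121  77 137  64  36  38  38  40  37  39  42  46  43  50 156 154 154
 155]
5 212 257 [55 33 37 34 42 38 37 38 31 40 40 38 42 40 39 53 42 36 94]
12 202 257 [27 33 33 30 42 34 39 38 37 34 36 40 35 44 43 45 37 45 46]
18 193 257 [31 31 35 36 29 30 35 37 34 36 35 37 43 34 34 34 40 45 42]
24 183 257 [37 38 38 34 36 34 33 37 35 41 39 40 42 39 41 36 46 45 43]
w7
-18 250 257 [227 227 230 230 229 231 224 225 225 225 227 228 231 233 231 232 232 233
 233]
-12 242 257 [229 229 229 226  24  44  37  40  40  40  40  47  50  43 205 233 234 231
 234]
-5 232 257 [210 172 149 113  31  44  39  38  39  37  41  38  41  44 117 156 154 156
 154]
5 218 257 [ 52  36  33  38  33  39  38  36  37  39  40  41  37  43  56  59  53  94
 165]
12 208 257 [37 34 32 36 26 28 36 32 33 32 32 41 34 38 41 40 41 44 48]
18 199 257 [32 30 37 33 35 33 36 37 39 37 40 33 35 37 36 43 45 42 41]
24 190 257 [29 31 35 39 33 36 31 29 30 36 30 32 38 35 37 40 39 38 46]
```

```bash
python3 -c "
from rig import r, cams, ticket
print(ticket.sign_off())"
```

```text
the job is handed in; nothing more can be done
None
```

The open stud was pressed in, turned a quarter turn clockwise and is in its catch; the key is back in its stand, nothing else was moved on purpose, and the job was handed in at about 26 s.

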